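Check the press screw's pitch with the comb leaf

TASK

The etching press's pressure screw lies in its cradle and its pitch must be confirmed: take the coarse comb leaf (the larger of the two) out of the wooden stand, rest its teeth on top of the screw along its length, and slide it gently along by feel until the teeth drop fully into the threads and the blade's edge sits flat on the crests. Hold it seated under a light steady push (about 8 N) for a second, never forcing it, then put the leaf back upright in the slot it came from and let go. Leave the fine leaf and everything else where they are.

Things in the scene. Friction and masses are not known exactly. Their poses are not given: they have to be found in the camera images.
- coarse_center (a point): Centre of the coarse comb leaf, the one to use: loose upright steel plate, 8 mm thick (x), 68 long (y), 50 high (z), 170 g. Its lowest 6 mm are four teeth at 16 mm pitch along y, evenly about the centre, 4.2 mm wide at the root, 3.6 at the tip; above them the blade's straight edge. This point is 25 mm above the tooth tips. Pinch across x near the top, fingertips 14 mm or more over the tooth tips.
- fine_center (a point): Centre of the fine comb leaf: a smaller plain steel plate, 8 mm thick, 46 mm long, 40 mm high, with five smaller teeth at 8 mm pitch; it stands in the other slot (which leaf is in which slot varies). Not to be moved.
- stand: Fixed wooden stand, 100 x 100 mm; origin at the centre of its underside. Two open-topped slots run along its y, at x = +27 and -27 mm, each 12 mm wide (x) and 73 mm long (y), floor 10 mm and wall tops 22 mm above the table. A leaf stands on its tooth tips in each, its y along the slot.
- cradle: Fixed grey cradle, 70 x 250 mm, V-blocks up to 54 mm high at its ends; origin at the centre of its underside, y along the screw. The steel pressure screw lies in it and does not move: axis 45 mm above the table, thread 40 mm across and 155 mm long. It is shifted by some mm along y each time, so where the grooves are along y cannot be told from this pose: feel for them, over one pitch.
- thread_top (a point): Point on the cradle level with the thread's crests (65 mm up), above the screw's axis, half-way along; axes as the cradle's. 10 ridges square to y, pitch 16 mm: crests 11 mm wide, grooves 5 wide at the mouth, 4.4 at the bottom, 6.5 deep. coarse_center is 25 mm above this when the leaf rides on the crests, 19 when seated; leaf y along the screw, either way round, within 40 mm of this point along y.
- nut: Loose plain brass ring nut, 56 mm across, 30 mm high, on the table beside the cradle; origin at the centre of its underside. Leave alone.
- wrench: Loose steel wrench lying on the table beyond the stand. Leave alone.
- brayer: Loose ink roller with a wooden handle, far middle of the table. Leave alone.

How it is judged:
By the outcome, as a careful person would: the job done as asked, in the order asked, and still so for the second after the job is handed in, with the robot touching nothing.
It also fails if it takes over 70 s, if anything falls off the work surface, if the arm or the gripper's body presses on something with over 40 N, if the wrist force passes 120 N, or if a joint passes its speed limit or range.

ROBOT

A 6-joint arm with a two-finger parallel gripper is mounted at the origin on the work surface. World frame = base frame: x ahead of the robot, y to its left, z up, the work surface at z = 0. Lengths are in mm, angles in degrees, forces in N, time in s.
With the tool pointing down it reaches from about 300 to 850 mm from the base axis. Payload 4.2 kg.
Tool frame: the origin (TCP) lies at the very end of the fingers, on their centre line; the grasp point (between the pads) lies 19 mm behind it; z points along the fingers, y is the line along which they close (so a half turn about z gives the same grasp; the last joint's range is limited). The gripper opens to 91 mm and grips with 3 to 60 N. Pads are 32 mm wide; open, the fingers measure 118 mm over their backs; the gripper's body (76 mm by 178 mm) begins 60 mm behind the grasp point.
Start: joints at [-66.864, 18.312, 89.639, -0, 72.044, -1.146], TCP at [236.461, -524.147, 213.976] pointing down, gripper open.
Joint ranges: [-177.97, 177.97], [-48.28, 115.42], [12.27, 149.76], [-77.06, 257.06], [2.81, 150.46], [-146.56, 146.56]. Speed limits (degrees/s): [147.25, 147.25, 180, 180, 180, 180].

INTERFACE

Orientations are given as [roll, pitch, yaw] about the fixed x, y, z axes, in that order (R = Rz(yaw) Ry(pitch) Rx(roll)).
In Python, from workcell import env, eyes gives the robot as it stands.
- The arm moves only by the tool send_rows, never from a script. Its argument "targets" is text: rows parted by semicolons, each of 7 numbers parted by spaces: the shift along the tool's x, y, z in m, then the turn, a rotation vector about the tool's x, y, z in degrees, then the opening in per cent of the stroke, from 0 (shut) to 100 (fully open). A call has 1 to 12 rows; each row is the pose to reach, as a shift and turn from the pose commanded when the call began, along the tool's axes at that moment; what a row does not reach only later rows make up. A row lasts 1/12 s, in which the tool goes at most 41.7 mm and 7.16 degrees, less where a joint would pass 70% of its speed; a pose out of reach is approached as far as the arm can. A call with a gripper value outside its range is refused whole. The fingers move at their own pace and stop on an object; "grip_force" is the grip in N (left out, the last holds). Time passes only in rows, so rows that repeat a pose let the fingers close. It gives the time, the measured TCP pose, the force, the opening and the grip force at its end, in the units of the state.
- env.state(): the state, without advancing time (a new reading comes with each control period).
- eyes.grab_frame(name): name is "side" or "top" or "wrist"; returns a dict with "image" (400x640x3 uint8, blue, green, red), "fovy" (degrees; the focal length in pixels is half the picture's height over the tangent of half this angle, whatever the lens; pixels are square), "cx", "cy" (the principal point, pixels), "eye" and "attitude" of the camera in the world. Camera axes: x right, y up, looking along -z (the intrinsics and any distortion apply to the point x, -y, -z); pixel columns grow to the right and rows downward; lengths in mm; the calibration is good to about 2 mm. A picture is of the moment at which its call begins. There is no depth.
- env.job_done(): hands the job in; it is judged then, once.
The state is a dict: "time_s": time; "qpos": joint angles; "qvel": joint speeds; "effort": joint torques, N m; "ee_pos": TCP position; "ee_rot": TCP orientation; "force": force on the tool from outside, world axes, zero at the start; "torque": the same for the moment, N m; "gripper_width": finger opening in mm; "gripper_force": force on a finger pad.
Only numpy, scipy, OpenCV 4.12 (cv2) and the standard library are available. Lean on these libraries where they do the work, as an engineer would, in place of code of your own. Each camera call takes 0.05 s, during which the arm holds its last target. There are 200 camera calls.

## Working session

There is one attempt and no reset: what is moved stays moved. The work goes in short steps, Python scripts to look and compute and a tool call to move; the robot and the scene stay as the last step left them, time stands still between calls to the robot, and variables do not carry over. Pictures are saved under pics/ and viewed, at most 10 in all, crops included, and the job is handed in when it is done.

Besides the shell and the picture viewer there is one more tool, called after "Emit:" as name(argument=value, ...) on one line, values as JSON. send_rows: Moves the arm, as the interface text tells. Its arguments: {"type":"object","properties":{"targets":{"type":"string"},"grip_force":{"type":"number"}},"required":["targets"]}

```bash
mkdir -p pics; ls; python3 - <<'E'
from workcell import env, eyes
import cv2
s=env.state(); print({k:s[k] for k in s})
for n in ("side","top","wrist"):
    f=eyes.grab_frame(n); cv2.imwrite(f"pics/{n}0.png",f["image"])
    print(n,{k:v for k,v in f.items() if k!="image"})
E
```

```text
pics
{'time_s': 0.0, 'qpos': array([-6.68653251e+01,  1.83513917e+01,  8.97047673e+01, -1.57512960e-04,
        7.20433605e+01, -1.14634563e+00]), 'qvel': array([0.14555691, 0.03725264, 0.1252524 , 0.10591893, 0.08681515,
       0.01925872]), 'effort': array([ 1.41969871e-03, -4.12458622e+01, -2.31973171e+01,  7.27877906e-02,
        4.56800626e-02, -1.73515655e-04]), 'ee_pos': array([ 236.25057737, -523.68642366,  213.13387893]), 'ee_rot': array([-1.79900497e+02, -1.84127633e-03,  2.42810676e+01]), 'force': array([-0.06982818, -0.31863636, -0.51346753]), 'torque': array([ 0.06765883, -0.04193169,  0.0186268 ]), 'gripper_force': 0.0, 'gripper_width': 91.1130580808704}
side {'fovy': 49.521426607879484, 'cx': 324.454025700363, 'cy': 196.581116886452, 'eye': array([211.28035902, 545.46529511, 644.80371099]), 'attitude': array([ 4.80747264e+01, -1.72765782e-02, -1.42011575e+02])}
top {'fovy': 55.99570350542057, 'cx': 322.16312762026257, 'cy': 203.65754041313247, 'eye': array([548.08420551,  22.75130973, 897.9245961 ]), 'attitude': array([ 4.89939975e+00,  5.32823184e-02, -9.16877468e+01])}
wrist {'fovy': 63.185479124465246, 'cx': 315.6905578630587, 'cy': 198.56309579134472, 'eye': array([ 306.84971868, -492.46870688,  383.0393195 ]), 'attitude': array([-1.59775349e+01,  5.46912753e-02, -6.57322141e+01])}
```

View pics/top0.png

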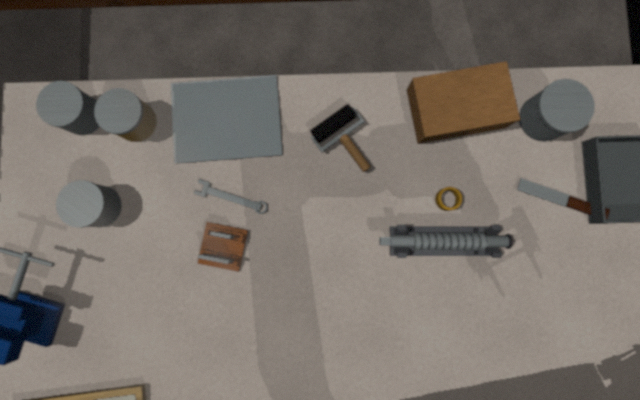

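View pics/side0.png

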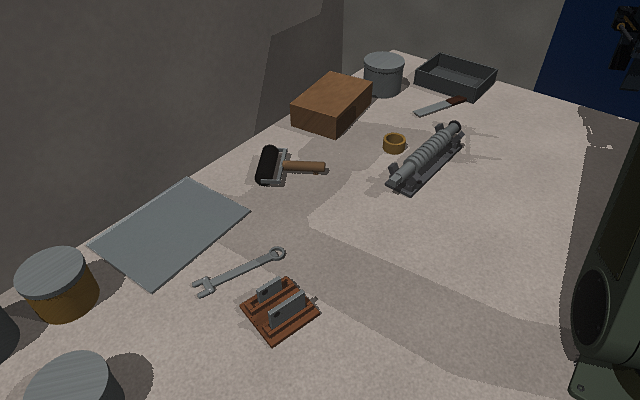

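The top view shows the stand at about (224,246) with the larger leaf in its lower, nearer slot at (215,259). The cradle is at (450,241) and the nut at (449,198). The side view agrees, with the larger leaf nearer the robot at about (287,310).

```bash
cat > h.py <<'E'
import numpy as np, cv2
from scipy.spatial.transform import Rotation as R
from workcell import env, eyes
def ray(f,p,z):
    F=200/np.tan(np.radians(f["fovy"]/2)); p=np.atleast_2d(np.asarray(p,float))
    d=np.c_[(p[:,0]-f["cx"])/F,-(p[:,1]-f["cy"])/F,-np.ones(len(p))]
    d=R.from_euler("xyz",f["attitude"],degrees=True).apply(d); e=f["eye"]
    return e+d*((z-e[2])/d[:,2])[:,None]
def rect(m):
    c=max(cv2.findContours(m.astype(np.uint8),cv2.RETR_EXTERNAL,cv2.CHAIN_APPROX_NONE)[0],key=cv2.contourArea)
    return c[:,0,:]
def wr(f,c,z):
    q=ray(f,c,z)[:,:2].astype(np.float32); return cv2.minAreaRect(q)
def draw(img,x0,y0,w,h,s,name): cv2.imwrite(name,cv2.resize(img[y0:y0+h,x0:x0+w],None,fx=s,fy=s,interpolation=cv2.INTER_CUBIC))
E
python3 - <<'E'
from h import *
f=eyes.grab_frame("top"); im=f["image"]; hsv=cv2.cvtColor(im,cv2.COLOR_BGR2HSV)
roi=np.zeros(im.shape[:2],bool); roi[215:280,190:260]=1
H,S,V=[hsv[...,i].astype(int) for i in range(3)]
print(hsv[235,205],hsv[246,224],hsv[300,200],hsv[259,215],hsv[240,450])
wood=roi&(H<20)&(S>90)
c=rect(cv2.morphologyEx(wood.astype(np.uint8),cv2.MORPH_CLOSE,np.ones((9,9))))
for z in (0,10,22): print("stand",z,wr(f,c,z))
box=cv2.boundingRect(c);print(box)
x,y,w,h=box
g=roi&(S<60); g[:y]=0;g[y+h:]=0;g[:,:x]=0;g[:,x+w:]=0
n,l,st,ce=cv2.connectedComponentsWithStats(g.astype(np.uint8))
for i in range(1,n):
    if st[i][4]>15: print(st[i],ray(f,ce[i],60)[0])
# cradle
m=np.zeros_like(roi); m[215:268,375:520]=1
m&=(S<45)&(V<140)
c=rect(m); print("cradle",wr(f,c,20),cv2.boundingRect(c))
draw(im,185,210,80,75,7,"pics/st.png"); draw(im,370,180,160,90,5,"pics/cr.png")
a=cv2.imread("pics/st.png");b=cv2.imread("pics/cr.png")
o=np.zeros((525+0,800,3),np.uint8); 
k=cv2.resize(b,(560,315)); 
o=np.zeros((600,800,3),np.uint8);o[:262,:280]=cv2.resize(a,(280,262));o[265:265+315,:560]=k
s=eyes.grab_frame("side")["image"]; o[:262,290:750]=cv2.resize(s[255:355,225:400],(460,262))
cv2.imwrite("pics/all.png",o)
E
```

```text
[ 12 119 120] [ 10 125 106] [ 14  29 150] [ 40   6 120] [90 13 81]
stand 0 ((530.6309204101562, 260.4726867675781), (100.3008804321289, 98.69368743896484), 77.06600952148438)
stand 10 ((530.8253784179688, 257.8253173828125), (99.18380737304688, 97.59463500976562), 77.06595611572266)
stand 22 ((531.05859375, 254.64834594726562), (97.84335327148438, 96.2756576538086), 77.06595611572266)
(198, 223, 50, 48)
[198 223  35  41 345] [528.44599234 274.98251553  60.        ]
[216 223  32   7 116] [578.38806199 214.14169278  60.        ]
[209 231  24   8 113] [557.4977709  248.43642072  60.        ]
[240 235   8  36 161] [504.81623797 196.08373976  60.        ]
[198 264  34   7 129] [484.61389704 273.16112431  60.        ]
cradle ((528.0986938476562, -267.30975341796875), (336.611328125, 120.15520477294922), 88.3093032836914) (375, 215, 145, 53)
```

View pics/all.png

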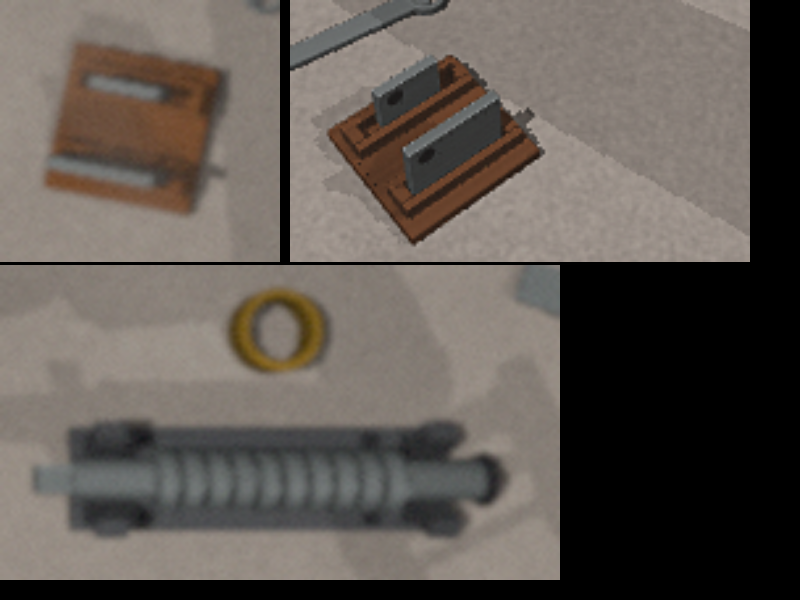

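The crops confirm it. The coarse leaf is in the lower-left slot, which is the stand's near-x side, and the stand is yawed about -13°. The screw lies almost along y. I'll move toward the leaf now.

Emit:
send_rows(targets="0.569 -0.608 0 0 0 -52.8 30; 0.569 -0.608 0 0 0 -52.8 30; 0.569 -0.608 0 0 0 -52.8 30; 0.569 -0.608 0 0 0 -52.8 30; 0.569 -0.608 0 0 0 -52.8 30; 0.569 -0.608 0 0 0 -52.8 30; 0.569 -0.608 0 0 0 -52.8 30; 0.569 -0.608 0 0 0 -52.8 30; 0.569 -0.608 0 0 0 -52.8 30; 0.569 -0.608 0 0 0 -52.8 30; 0.569 -0.608 0 0 0 -52.8 30; 0.569 -0.608 0 0 0 -52.8 30")

```text
time_s: 1.25
ee_pos: [397.9, -48.9, 214.2]
ee_rot: [179.9, 0.0, 77.1]
force: [0.3, -0.9, 0.5]
gripper_width: 27.4
gripper_force: 0.0
```

Emit:
send_rows(targets="0.330 0.0335 0 0 0 0 30; 0.330 0.0335 0 0 0 0 30; 0.330 0.0335 0 0 0 0 30; 0.330 0.0335 0 0 0 0 30; 0.330 0.0335 0 0 0 0 30; 0.330 0.0335 0 0 0 0 30; 0.330 0.0335 0 0 0 0 30; 0.330 0.0335 0 0 0 0 30; 0.330 0.0335 0 0 0 0 30; 0.330 0.0335 0 0 0 0 30")

```text
time_s: 2.08
ee_pos: [504.2, 264.8, 213.0]
ee_rot: [-179.9, 0.1, 77.3]
force: [-0.7, -0.6, -0.8]
gripper_width: 27.3
gripper_force: 0.0
```

```bash
python3 - <<'E'
from h import *
f=eyes.grab_frame("wrist"); s=env.state(); print(s["ee_pos"],s["ee_rot"],s["force"],f["eye"],f["attitude"]); cv2.imwrite("pics/w1.png",f["image"]); print(ray(f,[[320,200]],60))
import pickle; pickle.dump(f,open("w1.pkl","wb"))
E
```

```text
[503.73011237 263.38139455 213.23644511] [-1.79938214e+02  9.43303272e-02  7.71635517e+01] [-0.97137703  0.20861225  1.24197654] [521.36818886 340.14582453 382.74762056] [-16.03468379   0.10750099 -12.7580889 ]
[[504.29830152 247.3222778   60.        ]]
```

View pics/w1.png

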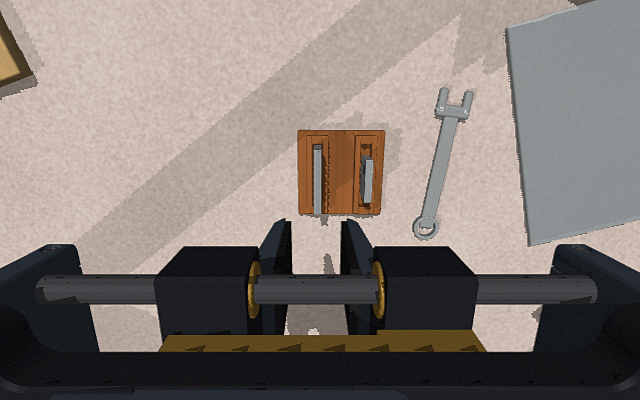

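The wrist view shows the stand at (340,172), the coarse leaf at about (318,180) running nearly vertically, and the fine leaf at (367,180). The fingers are in line with the coarse leaf.

```bash
python3 - <<'E'
from h import *
import pickle
f=pickle.load(open("w1.pkl","rb")); im=f["image"]; hsv=cv2.cvtColor(im,cv2.COLOR_BGR2HSV)
m=(hsv[...,1]<40); m[:,:304]=0; m[:,332:]=0; m[:135]=0; m[216:]=0
for r in (140,146,150,180,205,212,214,215): print(r,[tuple(hsv[r,c][1:]) for c in range(309,328)])
c=rect(m); print(cv2.boundingRect(c), wr(f,c,60))
w=(hsv[...,0]<20)&(hsv[...,1]>90); w[:120]=0; w[225:]=0; w[:,:290]=0;w[:,395:]=0
c=rect(cv2.morphologyEx(w.astype(np.uint8),cv2.MORPH_CLOSE,np.ones((15,15)))); print(cv2.boundingRect(c), wr(f,c,6))
E
```

```text
140 [(np.uint8(171), np.uint8(157)), (np.uint8(174), np.uint8(160)), (np.uint8(170), np.uint8(129)), (np.uint8(174), np.uint8(148)), (np.uint8(171), np.uint8(152)), (np.uint8(177), np.uint8(151)), (np.uint8(170), np.uint8(153)), (np.uint8(171), np.uint8(157)), (np.uint8(177), np.uint8(153)), (np.uint8(174), np.uint8(154)), (np.uint8(174), np.uint8(152)), (np.uint8(174), np.uint8(155)), (np.uint8(171), np.uint8(137)), (np.uint8(171), np.uint8(103)), (np.uint8(176), np.uint8(135)), (np.uint8(172), np.uint8(139)), (np.uint8(173), np.uint8(137)), (np.uint8(175), np.uint8(140)), (np.uint8(172), np.uint8(139))]
146 [(np.uint8(171), np.uint8(157)), (np.uint8(174), np.uint8(160)), (np.uint8(173), np.uint8(140)), (np.uint8(189), np.uint8(77)), (np.uint8(148), np.uint8(62)), (np.uint8(11), np.uint8(91)), (np.uint8(16), np.uint8(93)), (np.uint8(16), np.uint8(93)), (np.uint8(8), np.uint8(90)), (np.uint8(17), np.uint8(91)), (np.uint8(11), np.uint8(93)), (np.uint8(23), np.uint8(99)), (np.uint8(119), np.uint8(77)), (np.uint8(197), np.uint8(57)), (np.uint8(181), np.uint8(124)), (np.uint8(172), np.ui
[... 3206 characters left out ...]
p.uint8(34), np.uint8(113)), (np.uint8(34), np.uint8(119)), (np.uint8(36), np.uint8(119)), (np.uint8(37), np.uint8(124)), (np.uint8(36), np.uint8(122)), (np.uint8(36), np.uint8(122)), (np.uint8(36), np.uint8(121)), (np.uint8(35), np.uint8(123)), (np.uint8(33), np.uint8(125)), (np.uint8(32), np.uint8(128)), (np.uint8(34), np.uint8(129)), (np.uint8(32), np.uint8(129)), (np.uint8(33), np.uint8(130)), (np.uint8(29), np.uint8(125)), (np.uint8(31), np.uint8(123))]
(304, 145, 28, 71) ((506.20770263671875, 267.45751953125), (72.87315368652344, 28.292644500732422), 77.27877044677734)
(298, 130, 87, 84) ((531.4672241210938, 259.0037536621094), (99.43379974365234, 99.97655487060547), 77.24967193603516)
```

```bash
python3 - <<'E'
from h import *
import pickle
f=pickle.load(open("w1.pkl","rb"))
q=ray(f,[[317.2,148.5],[317.2,213.5],[317.4,181],[313.3,181],[321.2,181]],60);print(q, np.linalg.norm(q[1]-q[0]))
s=env.state(); p=s["ee_pos"]; Rt=R.from_euler("xyz",s["ee_rot"],degrees=True)
c=(q[0]+q[1])/2; print("leaf",c,"slot", np.array([531.5,259])+R.from_euler("z",-12.75,degrees=True).apply([-27,0,0])[:2])
print("tool shift", Rt.inv().apply(c-p))
E
```

```text
[[513.12504844 299.72300684  60.        ]
 [498.2425003  233.6012218   60.        ]
 [506.09261757 267.55238796  60.        ]
 [502.02588068 268.47135679  60.        ]
 [509.86161232 266.70070053  60.        ]] 67.77595956850082
leaf [505.68377437 266.66211432  60.        ] slot [505.16575735 264.95883075]
tool shift [  3.88505104   1.3411999  153.22889933]
```

Emit:
send_rows(targets="0.004 0.0013 0.03 0 0 0 30; 0.004 0.0013 0.07 0 0 0 30; 0.004 0.0013 0.105 0 0 0 30; 0.004 0.0013 0.135 0 0 0 30; 0.004 0.0013 0.155 0 0 0 30; 0.004 0.0013 0.17 0 0 0 30; 0.004 0.0013 0.18 0 0 0 30; 0.004 0.0013 0.183 0 0 0 30; 0.004 0.0013 0.183 0 0 0 30; 0.004 0.0013 0.183 0 0 0 30", grip_force=35)

```text
time_s: 2.97
ee_pos: [507.0, 266.7, 32.0]
ee_rot: [179.9, -0.1, 77.0]
force: [0.2, -0.3, -0.0]
gripper_width: 27.5
gripper_force: 0.0
```

Emit:
send_rows(targets="0 0 0 0 0 0 20; 0 0 0 0 0 0 15; 0 0 0 0 0 0 11; 0 0 0 0 0 0 8; 0 0 0 0 0 0 5; 0 0 0 0 0 0 2; 0 0 0 0 0 0 0; 0 0 0 0 0 0 0; 0 0 0 0 0 0 0", grip_force=35)

```text
time_s: 3.72
ee_pos: [506.6, 267.1, 31.4]
ee_rot: [180.0, -0.0, 77.1]
force: [-0.8, 0.6, 5.7]
gripper_width: 7.6
gripper_force: 35.0
```

Emit:
send_rows(targets="0 0 -0.005 0 0 0 0; 0 0 -0.015 0 0 0 0; 0 0 -0.03 0 0 0 0; 0 0 -0.05 0 0 0 0; 0 0 -0.08 0 0 0 0; 0 0 -0.115 0 0 0 0; 0 0 -0.15 0 0 0 0; 0 0 -0.15 0 0 0 0")

```text
time_s: 4.38
ee_pos: [510.0, 268.8, 188.8]
ee_rot: [179.4, -0.5, 77.1]
force: [0.7, 0.7, 0.6]
gripper_width: 8.0
gripper_force: 35.0
```

```bash
python3 - <<'E'
from h import *
s=env.state(); print(s["ee_pos"],s["force"],s["gripper_width"])
f=eyes.grab_frame("top")
im=f["image"]
print(ray(f,[[446.4,241]],10),ray(f,[[390,241],[503,241]],10),ray(f,[[446.4,241]],60))
hsv=cv2.cvtColor(im,cv2.COLOR_BGR2HSV)
m=(hsv[...,2]<95)&(hsv[...,1]<60); m[:224]=0;m[258:]=0;m[:,:378]=0;m[:,520:]=0
c=rect(cv2.morphologyEx(m.astype(np.uint8),cv2.MORPH_OPEN,np.ones((3,3)))); print(cv2.boundingRect(c),wr(f,c,10),m.sum())
print(hsv[225:260,440,2],hsv[241,380:520,2])
E
```

```text
[510.03092743 268.75099013 188.80743964] [0.67135713 0.70023683 0.59867402] 8.000038230650723
[[ 527.5964872  -267.69443518   10.        ]] [[ 531.49503618 -135.32825408   10.        ]
 [ 523.68520077 -400.49308724   10.        ]] [[ 528.75017291 -251.3391193    60.        ]]
(390, 225, 111, 13) ((550.607177734375, -265.84613037109375), (259.0884094238281, 27.349607467651367), 87.6601333618164) 1968
[141 111  88  83  84  82  79  69  69  80  95 102 113 115 122 120 127 130
 130 129 126 118 106  99  92  93  93  95  97  97 118 150 167 171 169] [105 126 134 137 133 137 132 135 132 127 122 121 125 133 134 132 133 131
 133 132 134 134 135 134 133 133 133 135 135 133 131 130 133 123 115 110
 120 131 134 132 121 110 102 113 125 130 133 125 115 105 110 123 128 131
 127 119 103 105 115 124 127 125 117 110 106 116 127 129 126 115  97  95
 112 126 131 130 120 105  94 107 123 129 130 127 112  97 103 113 129 131
 129 114  99  99 113 127 128 126 115 100  95 106 120 128 126 125 115 116
 125 125 131 127 130 128 127 126 126 129 129 125 128 126 125 128 126 126
 126 121 108  78  61  64  79  97 116 142 167 176 174 176]
```

Emit:
send_rows(targets="-0.0145 0.0039 0 0 0 -1 0; -0.0435 0.0117 0 0 0 -3 0; -0.082 0.022 0 0 0 -5 0; -0.121 0.0324 0 0 0 -7 0; -0.159 0.0427 0 0 0 -9 0; -0.198 0.053 0 0 0 -11 0; -0.237 0.0635 0 0 0 -11 0; -0.275 0.074 0 0 0 -11 0; -0.314 0.084 0 0 0 -11 0; -0.353 0.0945 0 0 0 -11 0; -0.391 0.105 0 0 0 -11 0; -0.425 0.114 0 0 0 -11 0", grip_force=40)

```text
time_s: 5.43
ee_pos: [521.2, -175.0, 179.7]
ee_rot: [-179.9, -0.0, 88.0]
force: [0.6, 1.0, -1.4]
gripper_width: 7.9
gripper_force: 40.0
```

Emit:
send_rows(targets="-0.03 0.002 0 0 0 0 0; -0.053 0.0036 0 0 0 0 0; -0.065 0.0045 0 0 0 0 0; -0.069 0.0048 0 0 0 0 0; -0.069 0.0048 0 0 0 0 0; -0.069 0.0048 0 0 0 0 0")

```text
time_s: 5.93
ee_pos: [524.6, -240.6, 180.5]
ee_rot: [-179.9, -0.1, 88.1]
force: [0.7, 0.3, -0.7]
gripper_width: 7.8
gripper_force: 40.0
```

```bash
python3 - <<'E'
from h import *
import pickle
f=eyes.grab_frame("wrist"); s=env.state(); print(s["ee_pos"],s["ee_rot"],s["force"],s["gripper_width"]); cv2.imwrite("pics/w2.png",f["image"])
pickle.dump(f,open("w2.pkl","wb"))
E
```

```text
[ 524.73698415 -240.41798118  180.67009173] [-1.79950350e+02 -5.87537001e-02  8.81507441e+01] [ 0.47057341 -0.23238494 -1.66950935] 7.385648500886768
```

View pics/w2.png

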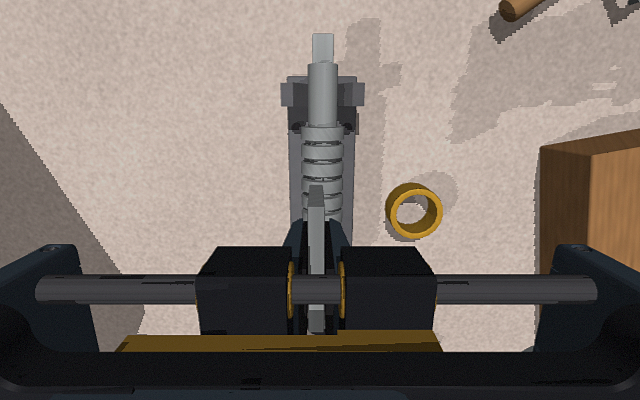

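The wrist view shows the held leaf at columns 309–324, above the screw. The screw's thread spans columns 302–344 at rows 125–220 and the shaft is at (322,95). The nut is clear, at (413,210).

```bash
python3 - <<'E'
from h import *
import pickle
f=pickle.load(open("w2.pkl","rb")); v=cv2.cvtColor(f["image"],cv2.COLOR_BGR2GRAY).astype(int)
for r in (85,110,134,150,165,180): print(r, [int(x) for x in v[r,280:366]])
print("prof",[(r,int(v[r,330:338].mean())) for r in range(118,215)])
E
```

```text
85 [131, 97, 96, 100, 97, 101, 96, 99, 97, 99, 102, 101, 97, 66, 62, 64, 62, 62, 58, 60, 64, 61, 63, 61, 64, 62, 61, 64, 81, 96, 107, 114, 122, 125, 127, 133, 137, 140, 142, 144, 145, 145, 147, 150, 154, 148, 147, 144, 141, 137, 136, 131, 120, 114, 110, 101, 97, 65, 57, 56, 58, 60, 58, 57, 72, 72, 72, 71, 73, 73, 71, 68, 76, 92, 93, 91, 91, 93, 90, 90, 92, 91, 90, 86, 103, 168]
110 [184, 181, 182, 187, 188, 186, 193, 132, 61, 57, 63, 62, 61, 61, 59, 61, 59, 62, 59, 60, 59, 59, 59, 60, 61, 57, 58, 55, 81, 96, 107, 117, 121, 124, 130, 136, 138, 141, 143, 144, 145, 146, 150, 150, 152, 148, 146, 145, 141, 137, 134, 129, 119, 112, 107, 97, 83, 56, 48, 49, 50, 48, 49, 52, 49, 51, 51, 49, 51, 50, 50, 51, 51, 48, 48, 39, 73, 166, 174, 169, 169, 164, 167, 171, 170, 169]
134 [187, 186, 184, 183, 190, 189, 192, 118, 77, 97, 104, 104, 105, 106, 109, 109, 107, 111, 108, 112, 97, 83, 96, 103, 111, 115, 119, 124, 130, 132, 135, 138, 141, 146, 148, 151, 151, 150, 150, 149, 148, 152, 150, 153, 148, 143, 139, 138, 142, 142, 138, 137, 131, 130, 129, 124, 120, 113, 110, 104, 99, 91, 89, 71, 48, 43, 43, 
[... 1746 characters left out ...]
), (155, 121), (156, 121), (157, 122), (158, 110), (159, 59), (160, 59), (161, 58), (162, 76), (163, 83), (164, 109), (165, 126), (166, 124), (167, 123), (168, 123), (169, 122), (170, 122), (171, 121), (172, 121), (173, 121), (174, 122), (175, 125), (176, 85), (177, 58), (178, 56), (179, 79), (180, 84), (181, 94), (182, 125), (183, 125), (184, 122), (185, 122), (186, 122), (187, 120), (188, 119), (189, 119), (190, 118), (191, 118), (192, 118), (193, 84), (194, 55), (195, 69), (196, 90), (197, 81), (198, 98), (199, 121), (200, 120), (201, 118), (202, 118), (203, 117), (204, 117), (205, 117), (206, 116), (207, 116), (208, 119), (209, 103), (210, 64), (211, 68), (212, 93), (213, 85), (214, 91)]
```

```bash
python3 - <<'E'
from h import *
import pickle
f=pickle.load(open("w2.pkl","rb"))
a=ray(f,[[322.2,85],[322.3,110],[322.2,134],[322.1,150],[321.7,180]],48);print(a)
p=np.polyfit(a[:,1],a[:,0],1);print("yaw",-np.degrees(np.arctan(p[0])),"x at -267",np.polyval(p,-267))
print(ray(f,[[334,r] for r in (140.3,146.3,158.3,164.3,176,181.5,193,198.7,209.3,215)],61))
print("leaf top ends", ray(f,[[316,186],[316.5,330]],208))
E
```

```text
[[ 532.85499528 -146.24113212   48.        ]
 [ 532.35683455 -167.4480849    48.        ]
 [ 531.6799622  -188.62689178   48.        ]
 [ 531.18267437 -203.21905527   48.        ]
 [ 530.01131233 -231.65630969   48.        ]]
yaw -1.9112061503099596 x at -267 528.9622439126144
[[ 541.71998061 -193.35973336   61.        ]
 [ 541.62657628 -198.61004227   61.        ]
 [ 541.4369262  -209.27037748   61.        ]
 [ 541.34065149 -214.68203159   61.        ]
 [ 541.15006526 -225.39498847   61.        ]
 [ 541.05914525 -230.50565214   61.        ]
 [ 540.86622637 -241.34972867   61.        ]
 [ 540.76916681 -246.80550007   61.        ]
 [ 540.58607199 -257.09736035   61.        ]
 [ 540.48619099 -262.71172678   61.        ]]
leaf top ends [[ 525.92940045 -198.46291416  208.        ]
 [ 523.67861144 -274.59429203  208.        ]]
```

Emit:
send_rows(targets="-0.012 0.003 0.01 0 0 0 0; -0.0224 0.005 0.03 0 0 0 0; -0.0224 0.005 0.055 0 0 0 0; -0.0224 0.005 0.075 0 0 0 0; -0.0224 0.005 0.085 0 0 0 0; -0.0224 0.005 0.088 0 0 0 0; -0.0224 0.005 0.088 0 0 0 0; -0.0224 0.005 0.088 0 0 0 0")

```text
time_s: 6.65
ee_pos: [530.0, -264.7, 93.8]
ee_rot: [179.9, 0.1, 88.1]
force: [0.3, -0.5, -0.9]
gripper_width: 7.7
gripper_force: 40.0
```

Emit:
send_rows(targets="0 0 0.001 0 0 0 0; 0 0 0.002 0 0 0 0; 0 0 0.003 0 0 0 0; 0 0 0.003 0 0 0 0; 0 0 0.003 0 0 0 0")

```text
time_s: 7.07
ee_pos: [529.3, -264.6, 90.2]
ee_rot: [180.0, 0.0, 88.1]
force: [-0.8, -0.2, -1.6]
gripper_width: 7.7
gripper_force: 40.0
```

Measured position noise is a few tenths of a mm, so I'll descend in 0.5 mm steps until contact.

Emit:
send_rows(targets="0.0015 0 0.001 0 0 0 0; 0.0015 0 0.0015 0 0 0 0; 0.0015 0 0.002 0 0 0 0; 0.0015 0 0.0025 0 0 0 0; 0.0015 0 0.003 0 0 0 0; 0.0015 0 0.003 0 0 0 0; 0.0015 0 0.003 0 0 0 0")

```text
time_s: 7.65
ee_pos: [529.2, -263.1, 86.9]
ee_rot: [-180.0, 0.0, 88.1]
force: [-0.3, -0.3, -1.8]
gripper_width: 7.8
gripper_force: 40.0
```

Emit:
send_rows(targets="0 0 0.0003 0 0 0 0; 0 0 0.0005 0 0 0 0; 0 0 0.0005 0 0 0 0; 0 0 0.0005 0 0 0 0")

```text
time_s: 7.98
ee_pos: [529.3, -263.1, 86.6]
ee_rot: [180.0, 0.0, 88.1]
force: [0.5, 0.4, -1.6]
gripper_width: 7.9
gripper_force: 40.0
```

Emit:
send_rows(targets="0 0 0.0003 0 0 0 0; 0 0 0.0005 0 0 0 0; 0 0 0.0005 0 0 0 0; 0 0 0.0005 0 0 0 0")

```text
time_s: 8.32
ee_pos: [529.3, -263.1, 86.4]
ee_rot: [180.0, 0.0, 88.1]
force: [-0.8, 0.5, 3.3]
gripper_width: 7.9
gripper_force: 40.0
```

Emit:
send_rows(targets="0 0 0.0002 0 0 0 0; 0 0 0.0004 0 0 0 0; 0 0 0.0004 0 0 0 0; 0 0 0.0004 0 0 0 0")

```text
time_s: 8.65
ee_pos: [529.3, -263.1, 86.4]
ee_rot: [180.0, 0.0, 88.1]
force: [-1.8, 1.2, 6.4]
gripper_width: 7.7
gripper_force: 40.0
```

Emit:
send_rows(targets="0 0 -0.0002 0 0 0 0; -0.0004 0 -0.0002 0 0 0 0; -0.0008 0 -0.0002 0 0 0 0; -0.0012 0 -0.0002 0 0 0 0; -0.0016 0 -0.0002 0 0 0 0; -0.002 0 -0.0002 0 0 0 0; -0.002 0 -0.0002 0 0 0 0")

```text
time_s: 9.23
ee_pos: [529.6, -264.6, 86.2]
ee_rot: [179.9, -0.0, 88.1]
force: [-0.3, 2.6, 5.4]
gripper_width: 7.9
gripper_force: 40.0
```

Emit:
send_rows(targets="-0.0003 0 0 0 0 0 0; -0.0006 0 0 0 0 0 0; -0.0009 0 0 0 0 0 0; -0.0012 0 0 0 0 0 0; -0.0015 0 0 0 0 0 0; -0.0015 0 0 0 0 0 0")

```text
time_s: 9.73
ee_pos: [528.9, -266.6, 85.4]
ee_rot: [-180.0, -0.0, 88.1]
force: [0.9, -0.8, -1.5]
gripper_width: 8.0
gripper_force: 40.0
```

It has dropped: z fell 0.8 mm and the contact force is gone. I'll follow it down.

Emit:
send_rows(targets="0 0 0.0003 0 0 0 0; 0 0 0.0006 0 0 0 0; 0 0 0.0009 0 0 0 0; 0 0 0.001 0 0 0 0; 0 0 0.001 0 0 0 0")

```text
time_s: 10.15
ee_pos: [529.1, -266.5, 84.7]
ee_rot: [-180.0, 0.0, 88.1]
force: [0.7, -0.0, -0.9]
gripper_width: 7.8
gripper_force: 40.0
```

Emit:
send_rows(targets="0 0 0.0004 0 0 0 0; 0 0 0.0008 0 0 0 0; 0 0 0.0012 0 0 0 0; 0 0 0.0016 0 0 0 0; 0 0 0.002 0 0 0 0; 0 0 0.002 0 0 0 0")

```text
time_s: 10.65
ee_pos: [529.1, -266.5, 82.7]
ee_rot: [-180.0, 0.0, 88.1]
force: [-0.8, 0.2, -1.8]
gripper_width: 7.8
gripper_force: 40.0
```

Emit:
send_rows(targets="0 0 0.0004 0 0 0 0; 0 0 0.0008 0 0 0 0; 0 0 0.0012 0 0 0 0; 0 0 0.0014 0 0 0 0; 0 0 0.0014 0 0 0 0")

```text
time_s: 11.07
ee_pos: [529.1, -266.4, 81.3]
ee_rot: [-180.0, -0.0, 88.1]
force: [-0.1, 0.5, -0.9]
gripper_width: 7.9
gripper_force: 40.0
```

Emit:
send_rows(targets="0 0 0.0003 0 0 0 0; 0 0 0.0006 0 0 0 0; 0 0 0.0009 0 0 0 0; 0 0 0.0009 0 0 0 0; 0 0 0.0009 0 0 0 0")

```text
time_s: 11.48
ee_pos: [529.1, -266.4, 80.7]
ee_rot: [180.0, -0.0, 88.1]
force: [-0.7, 1.2, 0.9]
gripper_width: 7.7
gripper_force: 40.0
```

Emit:
send_rows(targets="0 0 0.0002 0 0 0 0; 0 0 0.0003 0 0 0 0; 0 0 0.0003 0 0 0 0; 0 0 0.0003 0 0 0 0")

```text
time_s: 11.82
ee_pos: [529.2, -266.4, 80.6]
ee_rot: [180.0, 0.0, 88.1]
force: [-2.2, 2.5, 5.3]
gripper_width: 7.8
gripper_force: 40.0
```

Emit:
send_rows(targets="0 0 0.0001 0 0 0 0; 0 0 0.0002 0 0 0 0; 0 0 0.0002 0 0 0 0; 0 0 0.0002 0 0 0 0")

```text
time_s: 12.15
ee_pos: [529.2, -266.5, 80.6]
ee_rot: [180.0, 0.0, 88.1]
force: [-1.3, 2.9, 6.9]
gripper_width: 7.5
gripper_force: 40.0
```

```bash
python3 - <<'E'
from h import *
for i in range(6):
    eyes.grab_frame("top"); s=env.state(); print(s["time_s"],s["ee_pos"].round(2),s["force"].round(1))
E
```

```text
12.2 [ 529.17 -266.44   80.59] [-2.1  4.5  5.7]
12.25 [ 529.17 -266.45   80.6 ] [-2.3  2.7  7. ]
12.3 [ 529.14 -266.46   80.58] [-1.1  2.7  6.2]
12.35 [ 529.19 -266.44   80.61] [-1.2  3.4  5.6]
12.4 [ 529.14 -266.46   80.59] [-1.7  2.5  6.8]
12.45 [ 529.17 -266.45   80.58] [-1.8  1.6  6.6]
```

Emit:
send_rows(targets="0 0 0.00005 0 0 0 0; 0 0 0.00005 0 0 0 0; 0 0 0.00005 0 0 0 0; 0 0 0.00005 0 0 0 0; 0 0 0.00005 0 0 0 0; 0 0 0.00005 0 0 0 0; 0 0 0.00005 0 0 0 0; 0 0 0.00005 0 0 0 0; 0 0 0.00005 0 0 0 0; 0 0 0.00005 0 0 0 0; 0 0 0.00005 0 0 0 0; 0 0 0.00005 0 0 0 0")

```text
time_s: 13.45
ee_pos: [529.2, -266.5, 80.6]
ee_rot: [180.0, 0.0, 88.1]
force: [-1.5, 2.8, 6.2]
gripper_width: 7.8
gripper_force: 40.0
```

Emit:
send_rows(targets="0 0 0 0 0 0 0; 0 0 0 0 0 0 0; 0 0 0 0 0 0 0; 0 0 0 0 0 0 0; 0 0 0 0 0 0 0; 0 0 0 0 0 0 0")

```text
time_s: 13.95
ee_pos: [529.2, -266.5, 80.6]
ee_rot: [180.0, 0.0, 88.1]
force: [-2.1, 3.5, 7.7]
gripper_width: 7.6
gripper_force: 40.0
```

Emit:
send_rows(targets="0 0 -0.001 0 0 0 0; 0 0 -0.003 0 0 0 0; 0 0 -0.006 0 0 0 0; 0 0 -0.01 0 0 0 0; 0 0 -0.02 0 0 0 0; 0 0 -0.04 0 0 0 0; 0 0 -0.07 0 0 0 0; 0 0 -0.09 0 0 0 0; 0 0 -0.1 0 0 0 0; 0 0 -0.1 0 0 0 0")

```text
time_s: 14.78
ee_pos: [530.6, -267.4, 183.1]
ee_rot: [179.7, 0.2, 88.1]
force: [-0.4, 0.1, -1.5]
gripper_width: 7.6
gripper_force: 40.0
```

Emit:
send_rows(targets="0.015 -0.0012 0 0 0 0 0; 0.045 -0.0035 0 0 0 0 0; 0.085 -0.0066 0 0 0 0 0; 0.125 -0.0098 0 0 0 2 0; 0.165 -0.013 0 0 0 4 0; 0.205 -0.016 0 0 0 6 0; 0.245 -0.0192 0 0 0 8 0; 0.285 -0.0223 0 0 0 10 0; 0.325 -0.0254 0 0 0 10.9 0; 0.365 -0.0285 0 0 0 10.9 0; 0.405 -0.0317 0 0 0 10.9 0; 0.44 -0.0344 0 0 0 10.9 0")

```text
time_s: 15.78
ee_pos: [507.2, 177.0, 178.1]
ee_rot: [-179.8, 0.1, 77.2]
force: [0.9, 0.3, -1.3]
gripper_width: 7.9
gripper_force: 40.0
```

Emit:
send_rows(targets="0.035 0.004 0 0 0 0 0; 0.06 0.0068 0 0 0 0 0; 0.08 0.009 0 0 0 0 0; 0.089 0.01 0 0 0 0 0; 0.0915 0.0103 0 0 0 0 0; 0.0915 0.0103 0 0 0 0 0; 0.0915 0.0103 0 0 0 0 0")

```text
time_s: 16.37
ee_pos: [538.9, 260.2, 179.2]
ee_rot: [-179.9, 0.1, 77.2]
force: [0.1, -0.7, -1.5]
gripper_width: 8.0
gripper_force: 40.0
```

```bash
python3 - <<'E'
from h import *
import pickle
f=eyes.grab_frame("wrist"); s=env.state(); p=s["ee_pos"];print(p,s["ee_rot"],s["force"],s["gripper_width"]); cv2.imwrite("pics/w3.png",f["image"])
Rt=R.from_euler("xyz",s["ee_rot"],degrees=True)
print(Rt.inv().apply(np.array([505.9,266.0,p[2]])-p))
pickle.dump(f,open("w3.pkl","wb"))
E
```

```text
[539.15126293 260.00359935 179.51790384] [-1.79945790e+02  7.54270165e-02  7.71217510e+01] [-0.83993795 -0.02006775 -1.58288259] 7.832737741405825
[ -1.5654755  -33.75131758   0.0339943 ]
```

View pics/w3.png

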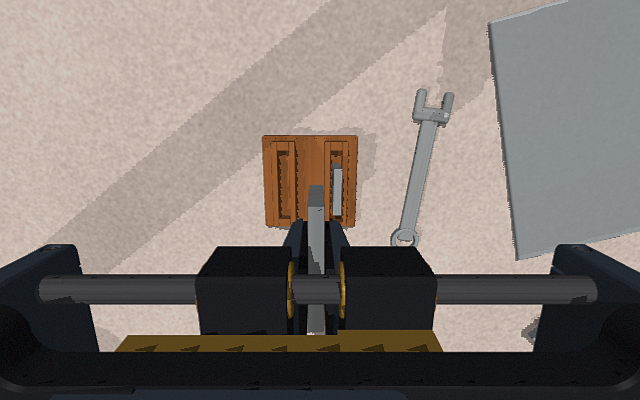

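The wrist view shows the empty slot at (285,180), the fine leaf undisturbed at (337,190), and the leaf still straight in the grip. The last shift went the wrong way by 34 mm, so I'll correct it.

Emit:
send_rows(targets="-0.0005 -0.01 0 0 0 0 0; -0.001 -0.022 0 0 0 0 0; -0.0016 -0.031 0 0 0 0 0; -0.0016 -0.0338 0 0 0 0 0; -0.0016 -0.0338 0.02 0 0 0 0; -0.0016 -0.0338 0.05 0 0 0 0; -0.0016 -0.0338 0.08 0 0 0 0; -0.0016 -0.0338 0.1 0 0 0 0; -0.0016 -0.0338 0.112 0 0 0 0; -0.0016 -0.0338 0.116 0 0 0 0; -0.0016 -0.0338 0.116 0 0 0 0; -0.0016 -0.0338 0.116 0 0 0 0")

```text
time_s: 17.42
ee_pos: [507.0, 267.6, 64.7]
ee_rot: [179.9, -0.1, 77.2]
force: [0.4, 0.7, -1.4]
gripper_width: 7.9
gripper_force: 40.0
```

```bash
python3 - <<'E'
from h import *
f=eyes.grab_frame("wrist"); s=env.state(); p=s["ee_pos"];print(p,s["ee_rot"],s["force"])
Rt=R.from_euler("xyz",s["ee_rot"],degrees=True)
print(Rt.inv().apply(np.array([505.9,266.0,31.6])-p))
a=f["image"][100:300,220:420]; g=eyes.grab_frame("side")["image"][220:350,220:350]
cv2.imwrite("pics/w4.png",np.hstack([cv2.resize(a,(400,400)),cv2.resize(g,(400,400))]))
E
```

```text
[507.24635702 267.69370465  65.09320247] [ 1.79888692e+02 -8.28409594e-02  7.71858916e+01] [ 0.18162458 -0.04429241 -1.11090795]
[-1.99855321 -1.00224109 33.48846402]
```

View pics/w4.png

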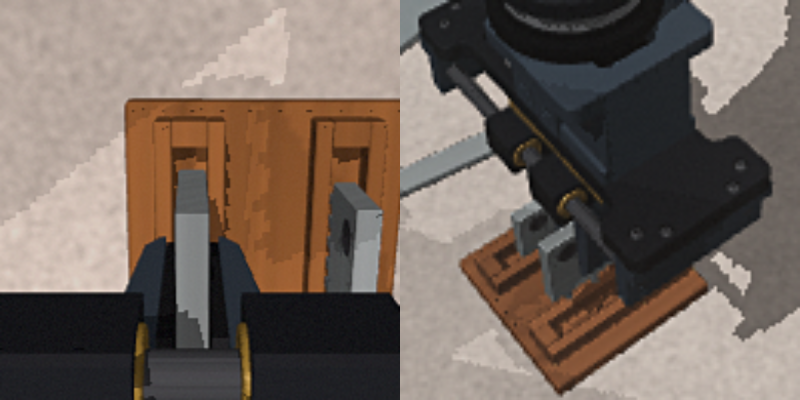

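The leaf hangs over its slot and lines up with it: leaf at columns 175–210 of the crop, slot at 165–205. I'll lower it slowly.

Emit:
send_rows(targets="-0.001 -0.0005 0.003 0 0 0 0; -0.002 -0.001 0.008 0 0 0 0; -0.002 -0.001 0.013 0 0 0 0; -0.002 -0.001 0.017 0 0 0 0; -0.002 -0.001 0.02 0 0 0 0; -0.002 -0.001 0.023 0 0 0 0; -0.002 -0.001 0.025 0 0 0 0; -0.002 -0.001 0.025 0 0 0 0")

```text
time_s: 18.18
ee_pos: [504.8, 265.4, 38.3]
ee_rot: [-180.0, 0.0, 77.2]
force: [-0.7, 0.1, -1.7]
gripper_width: 7.5
gripper_force: 40.0
```

Emit:
send_rows(targets="0 0 0.0015 0 0 0 0; 0 0 0.003 0 0 0 0; 0 0 0.0045 0 0 0 0; 0 0 0.006 0 0 0 0; 0 0 0.007 0 0 0 0; 0 0 0.007 0 0 0 0; 0 0 0.007 0 0 0 0")

```text
time_s: 18.77
ee_pos: [505.0, 265.5, 31.8]
ee_rot: [-180.0, 0.0, 77.2]
force: [0.6, -1.5, -2.1]
gripper_width: 7.9
gripper_force: 40.0
```

Emit:
send_rows(targets="0 0 0.0003 0 0 0 0; 0 0 0.0005 0 0 0 0; 0 0 0.0005 0 0 0 0; 0 0 0.0005 0 0 0 0")

```text
time_s: 19.1
ee_pos: [505.2, 265.6, 31.5]
ee_rot: [180.0, -0.0, 77.2]
force: [-0.5, 0.8, -0.9]
gripper_width: 7.8
gripper_force: 40.0
```

Emit:
send_rows(targets="0 0 0.0002 0 0 0 0; 0 0 0.0003 0 0 0 0; 0 0 0.0003 0 0 0 0; 0 0 0.0003 0 0 0 0")

```text
time_s: 19.43
ee_pos: [505.2, 265.6, 31.4]
ee_rot: [180.0, -0.0, 77.2]
force: [-0.8, -0.4, 3.4]
gripper_width: 7.8
gripper_force: 40.0
```

Contact with the slot floor at the height where I gripped it. I'll release gently to about 27 mm, then rise.

Emit:
send_rows(targets="0 0 -0.0002 0 0 0 6; 0 0 -0.0002 0 0 0 11; 0 0 -0.0002 0 0 0 14; 0 0 -0.0002 0 0 0 18; 0 0 -0.0002 0 0 0 23; 0 0 -0.0002 0 0 0 28; 0 0 -0.0002 0 0 0 28; 0 0 -0.0002 0 0 0 28", grip_force=5)

```text
time_s: 20.1
ee_pos: [505.1, 265.5, 31.2]
ee_rot: [-180.0, 0.0, 77.2]
force: [-0.4, -0.8, 0.3]
gripper_width: 25.4
gripper_force: 0.0
```

Emit:
send_rows(targets="0 0 -0.004 0 0 0 28; 0 0 -0.012 0 0 0 28; 0 0 -0.025 0 0 0 28; 0 0 -0.045 0 0 0 28; 0 0 -0.075 0 0 0 28; 0 0 -0.11 0 0 0 28; 0 0 -0.145 0 0 0 28; -0.02 0 -0.17 0 0 0 28; -0.05 0 -0.18 0 0 0 28; -0.08 0 -0.18 0 0 0 28; -0.08 0 -0.18 0 0 0 28; -0.08 0 -0.18 0 0 0 28")

```text
time_s: 21.1
ee_pos: [487.2, 186.6, 212.5]
ee_rot: [179.9, -0.1, 77.1]
force: [0.8, 0.3, 0.1]
gripper_width: 25.4
gripper_force: 0.0
```

```bash
python3 - <<'E'
from h import *
s=env.state(); print(s["time_s"],s["ee_pos"],s["force"],s["gripper_width"])
a=eyes.grab_frame("wrist")["image"][60:260,220:420]; g=eyes.grab_frame("side")["image"][220:350,220:350]
cv2.imwrite("pics/w5.png",np.hstack([cv2.resize(a,(400,400)),cv2.resize(g,(400,400))]))
E
```

```text
21.1 [487.18065073 186.6498094  212.51159391] [0.79585967 0.32945322 0.06555024] 25.35729598919645
```

View pics/w5.png

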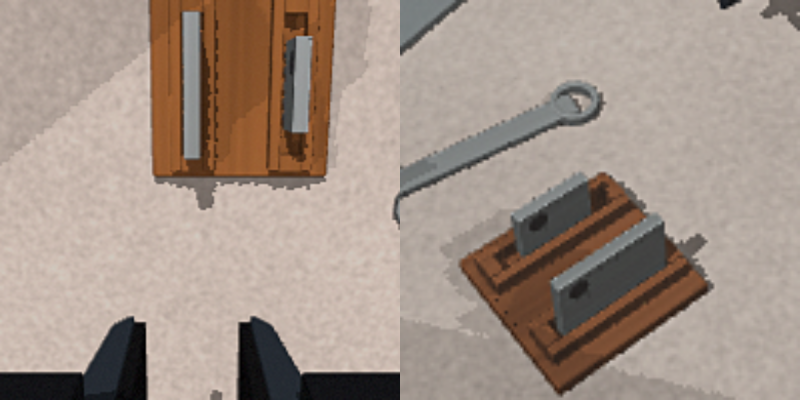

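The coarse leaf stands upright in its own slot: (190,85) in the left crop and (610,270) in the right. The fine leaf hasn't moved and the gripper is clear.

```bash
python3 -c "
from workcell import env
print(env.job_done())"
```

```text
the job is handed in; nothing more can be done
None
```

The coarse leaf's teeth dropped fully into the threads (6 mm down from the crests), so the 16 mm pitch is confirmed; I held it seated at about 8 N for roughly 2 s, stood it back upright in its own slot, and handed the job in at about 21 s.

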